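# Seal the food box

### The arm

A 6-joint arm with a two-finger parallel gripper is mounted at the origin on a cart in front of the work surface, level with it; the furniture and walls round the work are solid. World frame = base frame: x ahead of the robot, y to its left, z up, the work surface at z = 0. Lengths are in mm, angles in rad, forces in N, time in s.
With the tool pointing down it reaches from about 150 to 775 mm from the base axis. Payload 6.1 kg.
Tool frame: the origin (TCP) lies at the very end of the fingers, on their centre line; the grasp point (between the pads) lies 19 mm behind it; z points along the fingers, y is the line along which they close (so a half turn about z gives the same grasp; the last joint's range is limited). The gripper opens to 85 mm and grips with 20 to 120 N. Pads are 22 mm wide; open, the fingers measure 114 mm over their backs; the gripper's body (76 mm by 85 mm) begins 54 mm behind the grasp point. The pads swing forward as they close: fully open they stand 13 mm farther back than shut.
Start: joints at [-1.339, 0.126, -0.04, 1.405, 0, 1.571], TCP at [120.603, -510.943, 204.095] pointing down, gripper open.
Joint ranges: [-2.72, 2.72], [-0.95, 1.95], [-1.27, 1.35], [-1.78, 2.02], [-1.46, 1.47], [-3.14, 3.14]. Speed limits (rad/s): [2.39, 2.39, 3.01, 3.14, 3.14, 3.14].

### API

Orientations are given as a unit quaternion [w, x, y, z].
In Python, from bench import bot, viewer, order gives the robot as it stands.
- The arm moves only by the shell command python3 -m handwheel 'ROWS'. ROWS is JSON, a list of rows, each a list of 5 numbers: the closure, from 0 (fully open) to 1 (shut), then the shift along the tool's x, y, z in m, then the turn about the tool's z in degrees. A call has 1 to 12 rows; each row shifts and turns the commanded pose from where the row before left it, along the tool's axes as they then stand; what a row does not reach is not made up. A row lasts 1/12 s, in which the tool goes at most 41.7 mm and 7.16 degrees, less where a joint would pass 70% of its speed; a pose out of reach is approached as far as the arm can. A call with a gripper value outside its range is refused whole. The fingers move at their own pace and stop on an object; the grip force is fixed at half the most. Time passes only in rows, so rows that do not move let the fingers close. It gives the time, the measured TCP pose, the force, the opening and the grip force at its end, in the units of the state.
- bot.observe(): the state, without advancing time (a new reading comes with each control period).
- viewer.get_image(name): name is "scene" or "top" or "wrist"; returns a dict with "frame" (400x640x3 uint8, red, green, blue), "mtx" (3x3 intrinsics, pixels), "distortion" ([k1, k2, p1, p2, k3] as OpenCV has them; the pictures are not rectified), "eye" and "rotation" of the camera in the world. Camera axes: x right, y up, looking along -z (the intrinsics and any distortion apply to the point x, -y, -z); pixel columns grow to the right and rows downward; lengths in mm; the calibration is good to about 2 mm. A picture is of the moment at which its call begins. There is no depth.
- order.job_done(): hands the job in; it is judged then, once.
Trained networks look in the newest picture that a camera, given by its name, has taken for a name from the list of things; names that differ only in an ending like _2 or _b are one class to them, and where a whole thing is asked for, a point or a joint stands for the part that bears it (a point fixed in the world has none). Each returns a list of dicts, best first, with "score" (0 to 1); they miss things now and then, are a little off and sometimes report something else, mostly with a low value. They report only what shows in the picture. A call takes as long as a camera call.
- viewer.find_in(camera, name): "pixel" ([column, row] in pixels, amid what is visible of it).
- viewer.trace(camera, name): "mask" (400x640 bool, what is visible of it) and "pixel" ([column, row] in pixels, amid what is visible of it).
The state is a dict: "time_s": time; "joint_positions": joint angles; "joint_velocities": joint speeds; "tau": joint torques, N m; "tcp_pos": TCP position; "tool_rot": TCP orientation; "ft_force": force on the tool from outside, world axes, zero at the start; "ft_torque": the same for the moment, N m; "width": finger opening in mm; "gripper_force": force on a finger pad.
Only numpy, scipy, OpenCV 4.12 (cv2) and the standard library are available. Lean on these libraries where they do the work, as an engineer would, in place of code of your own. Each camera call takes 0.05 s, during which the arm holds its last target. There are 200 camera calls.

### The job

Seal the food box for the fridge: turn the vent selector on the lid so that its pointed end faces the single long ridge (shut), and press each of the four snap tabs round the rim down until it snaps home and stays. Feel your way: the lid does not always sit at the same height and it cracks if you lean on it hard. Leave the things around the box where they stand.

Things in the scene. Friction and masses are not known exactly. Their poses are not given: they have to be found in the camera images.
- food_box: White plastic food box, 140 mm (its x) by 190 mm (its y), rim 78 mm above its underside; stands firm, does not slip. Origin: centre of the underside; z up, x to the far side at yaw 0. Its grey lid (150 x 200 mm, 8 mm thick) has a hinged snap tab along the middle of each edge and a white vent selector in its middle.
- lid: The grey lid with its tabs, without the selector. Axes as the box's. This origin is a mark on the box, the middle of its rim, NOT the lid's height: by filling, the lid's underside lies level anywhere 0 to 16 mm above it, and stays so when pressed. Cracks above 50 N. A tab pressed near its free edge snaps at about 6 N (twice that halfway to the hinge) and then meets a hard stop.
- tab_far (a joint): Tab on the lid's +x (far) edge, 60 mm wide, 30 mm from hinge to free edge, 5 mm thick, lip below. Hinge 53 mm from the box's middle, 11.5 mm above the lid's underside. In rad: 0 = standing up (0.40 above level, free edge about 12 mm higher than when down), 0.42 = down, home. It springs back up unless pressed past about 0.30; then it snaps home and stays.
- tab_near (a joint): Tab on the lid's -x (near) edge, 60 mm wide, 30 mm from hinge to free edge, 5 mm thick, lip below. Hinge 53 mm from the box's middle, 11.5 mm above the lid's underside. In rad: 0 = standing up (0.40 above level, free edge about 12 mm higher than when down), 0.42 = down, home. It springs back up unless pressed past about 0.30; then it snaps home and stays.
- tab_left (a joint): Tab on the lid's +y (left) edge, 60 mm wide, 30 mm from hinge to free edge, 5 mm thick, lip below. Hinge 78 mm from the box's middle, 11.5 mm above the lid's underside. In rad: 0 = standing up (0.40 above level, free edge about 12 mm higher than when down), 0.42 = down, home. It springs back up unless pressed past about 0.30; then it snaps home and stays.
- tab_right (a joint): Tab on the lid's -y (right) edge, 60 mm wide, 30 mm from hinge to free edge, 5 mm thick, lip below. Hinge 78 mm from the box's middle, 11.5 mm above the lid's underside. In rad: 0 = standing up (0.40 above level, free edge about 12 mm higher than when down), 0.42 = down, home. It springs back up unless pressed past about 0.30; then it snaps home and stays.
- vent (a joint): Vent selector: turns about the vertical through the lid's middle; rad, growing clockwise from above; detents at 0 (open), 0.5 (half), 1.0 (shut), under 0.1 N m to pass one, starts within 0 to 0.5, stops at -0.05 and 1.05. Its pointed end faces a small dot at 0 and 0.5 and the one long raised ridge (box's -y side) at 1.0: at value v it looks 0.57 + v clockwise of the box's x axis.
- vent_grip (a point): Point on the selector's axis inside its grip bar, 128 mm above the box's underside. Bar 14 mm thick, 58 mm long with its point, from 111 to 141 mm above the box's underside, on a round foot 60 mm wide. The frame turns with the selector; the bar's length, pointed end first, runs 0.57 rad clockwise (from above) of its x axis.
- low_jar: Low round jar, 90 mm wide, 32 mm tall; bystander, origin at its underside's centre. Leave where it stands.
- spice_jar: Spice jar, 41 mm wide, 105 mm tall; bystander, origin at its underside's centre. Leave where it stands.
- butter_tin: Low oblong tub, 63 x 105 x 25 mm; bystander, origin at its underside's centre. Leave where it stands.
- teaspoon: Steel teaspoon, 134 mm long, lying; bystander, origin at its underside's centre. Leave where it stands.

How it is judged (in metres and radians):
At the end, for the whole second after the job is handed in: All four snap tabs are home (each joint above 0.37 rad of 0.42) and the vent selector rests within 0.1 rad of its shut position (joint above 0.9 rad) (value of joint each of tab_far, tab_near, tab_left, tab_right above 0.37 rad and value of joint vent above 0.9 rad and velocity of joint vent below 0.1 rad/s); the robot touches nothing.
It fails at once if the lid or a tab is pressed with more than 50 N (contact force between anything else and lid above 50 N).
It fails at once if a bystander is moved more than 30 mm (distance of any of low_jar, spice_jar, butter_tin, teaspoon from where it was at the start of the episode above 0.03 m).
It also fails if it takes over 66 s, if anything falls off the work surface, if the arm or the gripper's body presses on something with over 40 N, if the wrist force passes 120 N, or if a joint passes its speed limit or range.

## Working session

There is one attempt and no reset: what is moved stays moved. The work goes in short steps, Python scripts to look and compute and a shell command to move; the robot and the scene stay as the last step left them, time stands still between calls to the robot, and variables do not carry over. Pictures are saved under pics/ and viewed, at most 10 in all, crops included, and the job is handed in when it is done.

```bash
mkdir -p pics; ls; cat > h.py <<'E'
import numpy as np, cv2
from bench import bot, viewer, order
def ray(im,px):
    p=cv2.undistortPoints(np.array([[px]],float),np.array(im['mtx']),np.array(im['distortion'],float))[0,0]
    d=np.array(im['rotation'])@np.array([p[0],-p[1],-1.]); return np.array(im['eye'],float),d/np.linalg.norm(d)
def onz(im,px,z):
    e,d=ray(im,px); return e+d*(z-e[2])/d[2]
def proj(im,P):
    R=np.array(im['rotation']); q=(np.atleast_2d(P)-np.array(im['eye']))@R
    q=q*[1,-1,-1]
    return cv2.projectPoints(q.astype(float),np.zeros(3),np.zeros(3),np.array(im['mtx']),np.array(im['distortion'],float))[0][:,0]
E
python3 - <<'E'
from h import *
s=bot.observe();print({k:np.round(v,3).tolist() for k,v in s.items()})
for c in ['top','scene']:
    im=viewer.get_image(c);cv2.imwrite(f'pics/{c}0.png',im['frame'][:,:,::-1])
    print(c,np.round(im['eye'],1),np.round(im['rotation'],3).tolist(),np.round(im['mtx'],1).tolist())
    for n in ['food_box','lid','tab_far','tab_near','tab_left','tab_right','vent','vent_grip','low_jar','spice_jar','butter_tin','teaspoon']:
        r=viewer.find_in(c,n); print(n,[(np.round(x['pixel']).tolist(),round(x['score'],2), np.round(onz(im,x['pixel'],100)[:2]).tolist()) for x in r[:2]])
E
```

```text
pics
{'time_s': 0.0, 'joint_positions': [-1.339, 0.126, -0.041, 1.405, -0.0, 1.571], 'joint_velocities': [0.001, -0.0, 0.001, -0.002, 0.0, 0.0], 'tau': [0.0, -43.591, 35.292, 0.017, 0.0, 0.0], 'tcp_pos': [120.504, -510.542, 203.314], 'tool_rot': [-0.001, 0.993, 0.116, -0.0], 'ft_force': [-0.873, -0.21, -0.65], 'ft_torque': [-0.011, -0.018, 0.047], 'gripper_force': 0.0, 'width': 85.396}
top [ 352.1   57.5 1001.7] [0.712, 0.073, -0.07, -0.695] [[409.9, 0.0, 323.6], [0.0, 409.9, 204.9], [0.0, 0.0, 1.0]]Traceback (most recent call last):
  File "<stdin>", line 7, in <module>
  File "h.py", line 7, in onz
    e,d=ray(im,px); return e+d*(z-e[2])/d[2]
        ~~~^^^^^^^
  File "h.py", line 5, in ray
    d=np.array(im['rotation'])@np.array([p[0],-p[1],-1.]); return np.array(im['eye'],float),d/np.linalg.norm(d)
      ~~~~~~~~~~~~~~~~~~~~~~~~^~~~~~~~~~~~~~~~~~~~~~~~~~~
ValueError: matmul: Input operand 1 has a mismatch in its core dimension 0, with gufunc signature (n?,k),(k,m?)->(n?,m?) (size 3 is different from 4)
```

View pics/top0.png

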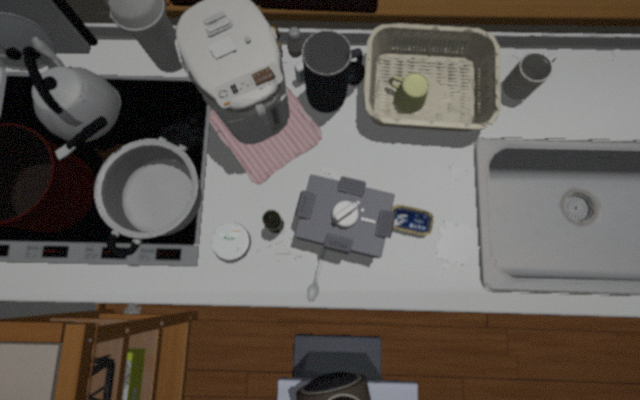

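The top view shows the box at about (344,216), with the selector near (346,213) and the ridge to its right at (370,220). The spice jar is at (272,221), the butter tin at (412,220), the spoon at (315,280) and the low jar at (231,242). The camera rotation is a quaternion, so I'll fix the helper.

```bash
sed -i "s/^from bench.*/&\nfrom scipy.spatial.transform import Rotation as Ro\ndef rm(im): return Ro.from_quat(np.array(im['rotation'],float),scalar_first=True).as_matrix()/; s/np.array(im\['rotation'\])@/rm(im)@/; s/R=np.array(im\['rotation'\])/R=rm(im)/" h.py
python3 - <<'E'
from h import *
import pickle
for c in ['top','scene']:
    im=viewer.get_image(c);f=im['frame'][:,:,::-1]; cv2.imwrite(f'pics/{c}1.png',f)
    pickle.dump(im,open(c+'.pkl','wb'))
    print(c,np.round(im['eye'],1),np.round(rm(im),2).tolist())
    if c=='top': cv2.imwrite('pics/topcrop.png',cv2.resize(f[160:270,270:450],None,fx=4.4,fy=4.4,interpolation=cv2.INTER_CUBIC))
    for n,z in dict(food_box=95,lid=95,tab_far=100,tab_near=100,tab_left=100,tab_right=100,vent=130,vent_grip=128,low_jar=30,spice_jar=60,butter_tin=25,teaspoon=3).items():
        r=viewer.find_in(c,n); print(n,[(np.round(x['pixel']).tolist(),round(x['score'],2), np.round(onz(im,x['pixel'],z)[:2]).tolist()) for x in r[:2]])
E
```

```text
top [ 352.1   57.5 1001.7] [[0.02, 0.98, -0.2], [-1.0, 0.02, -0.01], [-0.0, 0.2, 0.98]]
food_box [([343.0, 215.0], 0.79, [516.0, 20.0])]
lid [([347.0, 223.0], 0.87, [498.0, 10.0])]
tab_far [([347.0, 182.0], 0.58, [591.0, 11.0])]
tab_near [([337.0, 242.0], 0.58, [455.0, 33.0])]
tab_left [([412.0, 219.0], 0.68, [510.0, -133.0]), ([307.0, 203.0], 0.56, [541.0, 100.0])]
tab_right [([386.0, 224.0], 0.75, [498.0, -77.0])]
vent [([344.0, 211.0], 0.69, [519.0, 20.0]), ([272.0, 218.0], 0.48, [498.0, 174.0])]
vent_grip [([346.0, 212.0], 0.92, [517.0, 14.0])]
low_jar [([230.0, 243.0], 0.92, [455.0, 285.0]), ([386.0, 227.0], 0.39, [502.0, -87.0])]
spice_jar [([273.0, 221.0], 0.78, [503.0, 181.0])]
butter_tin [([412.0, 217.0], 0.66, [527.0, -151.0])]
teaspoon [([316.0, 283.0], 0.79, [367.0, 78.0])]
scene [145.1 790.2 764.2] [[-0.89, 0.27, -0.36], [-0.45, -0.54, 0.71], [-0.0, 0.79, 0.61]]
food_box [([319.0, 216.0], 0.72, [498.0, 57.0])]
lid []
tab_far [([296.0, 185.0], 0.72, [592.0, -15.0])]
tab_near [([342.0, 211.0], 0.79, [458.0, 25.0])]
tab_left [([288.0, 223.0], 0.87, [542.0, 110.0])]
tab_right [([344.0, 181.0], 0.53, [498.0, -76.0]), ([317.0, 216.0], 0.18, [498.0, 63.0])]
vent [([316.0, 198.0], 0.67, [512.0, 44.0])]
vent_grip [([319.0, 197.0], 0.75, [508.0, 36.0])]
low_jar [([282.0, 323.0], 0.81, [455.0, 296.0])]
spice_jar [([288.0, 263.0], 0.94, [506.0, 180.0])]
butter_tin [([361.0, 183.0], 0.6, [497.0, -187.0])]
teaspoon [([289.0, 264.0], 0.54, [532.0, 132.0]), ([375.0, 273.0], 0.53, [357.0, 74.0])]
```

View pics/topcrop.png

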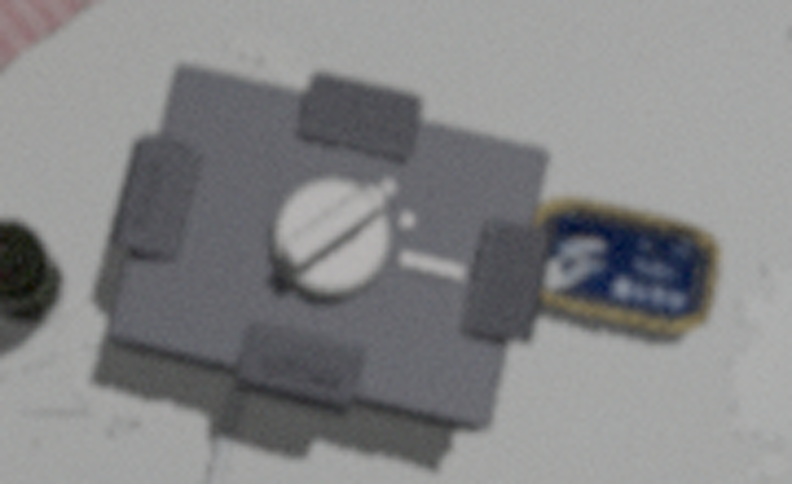

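View pics/scene1.png

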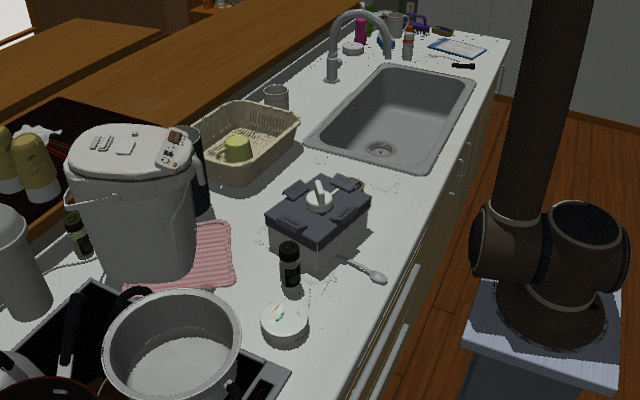

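The crop shows the selector's point at about (390,185), up and to the right. The visible dot is at (405,220) and the ridge runs (400,258)–(465,272), so the selector is near 0. The scene view shows the spice jar close to the left tab and the spoon in front of the near edge. I'll fit the box pose next.

```bash
cat >> h.py <<'E'
def box2w(p,P):
    c,s=np.cos(p[2]),np.sin(p[2]); P=np.atleast_2d(P); return np.c_[p[0]+c*P[:,0]-s*P[:,1],p[1]+s*P[:,0]+c*P[:,1],P[:,2]]
E
python3 - <<'E'
from h import *
import pickle
from scipy.optimize import least_squares
T=pickle.load(open('top.pkl','rb'));S=pickle.load(open('scene.pkl','rb'))
c=np.array([[180,65],[548,150],[487,428],[108,340]])/4.4+[270,160]-.4
g=cv2.cvtColor(T['frame'],cv2.COLOR_RGB2GRAY)
c2=cv2.cornerSubPix(g,c.astype(np.float32).reshape(-1,1,2),(3,3),(-1,-1),(3,30,.01))[:,0]
print(c.round(1).tolist(),c2.round(1).tolist())
B=[[75,100],[75,-100],[-75,-100],[-75,100]]
scn=np.array([[316,198.]])
for cc in (c,c2):
  def f(p):
    C=np.c_[B,np.full(4,86+p[3])]
    return np.r_[(proj(T,box2w(p,C))-cc).ravel(), (p[3]-8)/8]
  r=least_squares(f,[515,18,-.23,8]);print(r.x.round(2),r.fun.round(1))
for z in(105,112): print(onz(T,np.array([332,238])/4.4+[270,160]-.4,z).round(1))
# bar direction
a,b=[onz(T,np.array(q)/4.4+[270,160]-.4,141) for q in([282,268],[388,185])];print(a,b,np.arctan2(*(b-a)[1::-1]))
E
```

```text
[[310.5, 174.4], [394.1, 193.7], [380.3, 256.9], [294.1, 236.9]] [[310.0, 174.1999969482422], [394.5, 194.39999389648438], [380.70001220703125, 256.8999938964844], [294.1000061035156, 236.89999389648438]]
[ 5.1826e+02  1.5300e+01 -2.1000e-01 -7.3000e-01] [-0.7 -0.4  0.3 -0.1  0.7  0.7 -0.4 -0.3 -1.1]
[ 5.1771e+02  1.5250e+01 -2.1000e-01  7.4000e-01] [-0.2 -0.1  0.2 -0.7  0.4  0.9 -0.4 -0.1 -0.9]
[517.4  15.3 105. ]
[516.1  15.7 112. ]
[495.42279893  40.97512917 141.        ] [537.67635969  -9.91898538 141.        ] -0.8778953471492652
```

```bash
python3 -m handwheel '[[0,0.03,-0.025,0,0],[0,0.03,-0.025,0,0],[0,0.03,-0.025,0,-7],[0,0.03,-0.025,0,-7],[0,0.0,-0.035,0,-7]]'; python3 -c "
from h import *
s=bot.observe();print(s['joint_positions'],s['tool_rot'],s['ft_force'])"
```

```text
time_s: 1.82
tcp_pos: [197.8, -351.0, 203.7]
tool_rot: [0.0, 0.954, 0.3, 0.001]
ft_force: [0.3, 1.1, -0.2]
width: 85.6
gripper_force: 0.0
[-1.05897328 -0.10515596 -0.27419854  1.40114343  0.00180209  1.47373449] [1.13097124e-04 9.54013722e-01 2.99761427e-01 9.44570429e-04] [ 0.27304031  1.0747616  -0.1706969 ]
```

```bash
python3 -m handwheel '[[0,0.039,-0.01,0,0],[0,0.039,-0.01,0,0],[0,0.039,-0.01,0,0],[0,0.039,-0.01,0,0],[0,0.039,-0.01,0,0],[0,0.039,-0.01,0,0],[0,0.039,-0.01,0,0],[0,0.039,-0.01,0,0],[0,0.039,-0.01,0,0],[0,0.039,-0.01,0,0],[0,0.039,-0.01,0,0],[0,0.039,-0.01,0,0]]'; python3 -m handwheel '[[0,0,0,0,-7],[0,0,0,0,-7],[0,0,0,0,-7],[0,0,0,0,-7],[0,0,0,0,-7],[0,0,0,0,-7],[0,0,0,0,-7],[0,0,0,0,-7],[0,0,0,0,-7],[0,0,0,0,-7],[0,0,0,0,-7],[0,0,0,0,-7]]'; python3 -m handwheel '[[0,0,0,0,-7],[0,0,0,0,-5],[0,0,0,0,0],[0,0,0,0,0]]'
python3 - <<'E'
from h import *
im=viewer.get_image('wrist');s=bot.observe();print(np.round(im['eye'],1),np.round(s['tcp_pos'],1))
f=im['frame'][:,:,::-1].copy()
# overlay model for candidate h
R=2*np.arctan2(s['tool_rot'][2],s['tool_rot'][1]);print('yaw',R)
for p,col in (((518,15.3,-.21,1),(0,0,255)),((518,15.3,-.21,14),(0,255,0))):
    C=box2w(p,[[x,y,86+p[3]] for x,y in((75,100),(75,-100),(-75,-100),(-75,100))])
    cv2.polylines(f,[proj(im,C).astype(np.int32)],True,col,1)
for q in proj(im,[[518,15.3,141]]): cv2.circle(f,tuple(int(v) for v in q),3,(255,0,0),-1)
cv2.imwrite('pics/w1.png',f)
for n in('vent','vent_grip'):print(n,[(x['pixel'],x['score'],onz(im,x['pixel'],130)) for x in viewer.find_in('wrist',n)[:1]])
E
```

```text
time_s: 2.82
tcp_pos: [514.5, 12.4, 204.2]
tool_rot: [0.0, 0.955, 0.295, 0.0]
ft_force: [0.6, -0.7, 0.3]
width: 85.3
gripper_force: 0.0
time_s: 3.82
tcp_pos: [513.5, 10.4, 204.1]
tool_rot: [-0.0, 0.51, 0.86, 0.0]
ft_force: [0.5, 1.2, -0.2]
width: 85.4
gripper_force: 0.0
time_s: 4.15
tcp_pos: [513.5, 10.4, 204.1]
tool_rot: [0.0, 0.422, 0.907, -0.0]
ft_force: [-0.3, -0.0, -0.3]
width: 85.6
gripper_force: 0.0
[469.8  63.  375.8] [513.5  10.4 204.1]
yaw 2.2712847576268222
vent [([274.8, 117.5], 0.64, array([456.31223658,  35.46192882, 130.        ]))]
vent_grip [([328.4, 189.3], 0.59, array([516.49608326,  20.81719565, 130.        ]))]
```

View pics/w1.png

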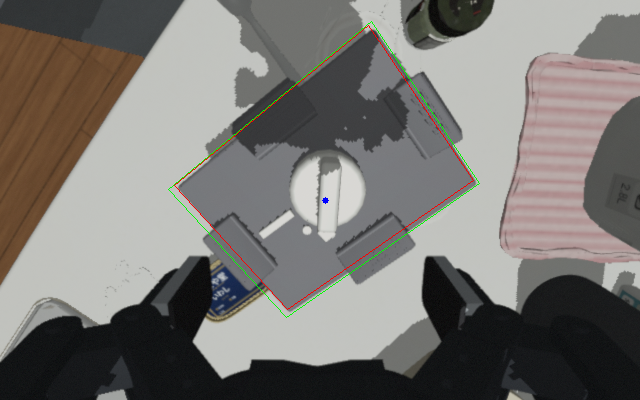

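The wrist view shows the lid outline fitting the model, red being lid offset 1 mm. The selector's foot is centred near (327,187). The bar is nearly vertical in the image, so the jaws are aligned with it.

```bash
python3 - <<'E'
from h import *
im=viewer.get_image('wrist');import pickle;pickle.dump(im,open('w.pkl','wb'))
print('foot',[onz(im,(327,187),z).round(1).tolist() for z in(105,110)])
print('bar top centre',onz(im,(332,200),141).round(1), 'bar yaw',np.arctan2(*(onz(im,(326.5,238),141)-onz(im,(331,165),141))[1::-1]))
from scipy.optimize import least_squares
g=cv2.cvtColor(im['frame'],cv2.COLOR_RGB2GRAY)
c=np.array([[371,26],[474,182],[288,309],[175,187]],np.float32).reshape(-1,1,2)
c2=cv2.cornerSubPix(g,c.copy(),(5,5),(-1,-1),(3,30,.01))[:,0];print(c2.round(1).tolist())
B=[[-75,100],[75,100],[75,-100],[-75,-100]]
f=lambda p:(proj(im,box2w(p,np.c_[B,np.full(4,86+p[3])]))-c2).ravel()
r=least_squares(f,[515,18,-.23,8]);print(r.x.round(3),r.fun.round(1))
E
```

```text
foot [[519.2, 17.2, 105.0], [518.3, 18.1, 110.0]]
bar top centre [521.2  18.6 141. ] bar yaw -0.9196643741734447
[[373.20001220703125, 28.700000762939453], [476.0, 183.10000610351562], [289.29998779296875, 311.6000061035156], [177.1999969482422, 187.0]]
[ 5.21173e+02  1.53860e+01 -2.15000e-01  1.58300e+00] [-0.3 -0.3  0.   0.5  0.1 -0.1  0.2 -0.1]
```

```bash
python3 -m handwheel '[[0,0.001,0.0085,0.025,0],[0,0,0,0.03,0],[0,0,0,0.02,0],[0,0,0,0.01,0],[0,0,0,0,0]]'; python3 -m handwheel '[[0.5,0,0,0,0],[0.8,0,0,0,0],[1,0,0,0,0],[1,0,0,0,0],[1,0,0,0,0],[1,0,0,0,0],[1,0,0,0,0],[1,0,0,0,0],[1,0,0,0,0]]'
```

```text
time_s: 4.77
tcp_pos: [517.7, 16.7, 116.8]
tool_rot: [-0.002, 0.421, 0.907, -0.001]
ft_force: [-0.6, -0.3, 0.8]
width: 85.5
gripper_force: 0.0
time_s: 5.52
tcp_pos: [519.3, 16.7, 119.1]
tool_rot: [-0.0, 0.42, 0.907, 0.0]
ft_force: [-0.2, 0.7, -0.4]
width: 0.1
gripper_force: 0.0
```

The fingers closed on nothing, so I'll look.

```bash
python3 - <<'E'
from h import *
a=viewer.get_image('scene')['frame'][130:290,230:430,::-1];b=viewer.get_image('wrist')['frame'][:,:,::-1]
o=np.vstack([cv2.resize(a,(500,400),interpolation=cv2.INTER_CUBIC)[:300],cv2.resize(b,(500,300))])
cv2.imwrite('pics/s2.png',o)
E
```

```text
(no output)
```

View pics/s2.png

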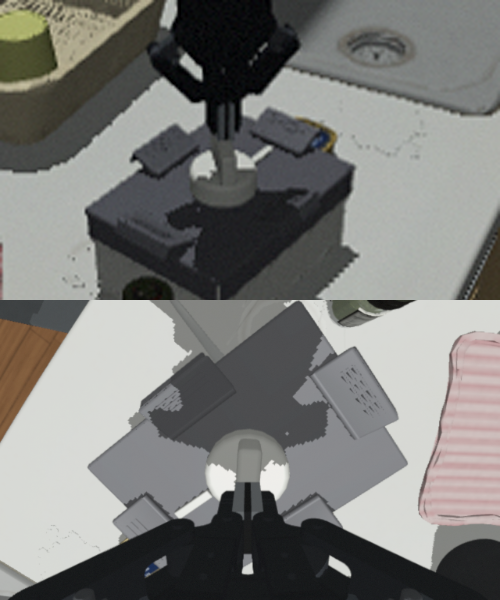

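The picture is ambiguous: the finger ends appear either at the bar's top or at its pointed end. I'll overlay projections to decide.

```bash
python3 - <<'E'
from h import *
t=bot.observe()['tcp_pos'];th=-.88;u=np.array([np.cos(th),np.sin(th),0])
out=[]
for cam,(x0,y0,w,h,k) in dict(scene=(280,165,80,60,8),wrist=(230,100,180,150,4)).items():
    im=viewer.get_image(cam);f=cv2.resize(im['frame'][y0:y0+h,x0:x0+w,::-1],None,fx=k,fy=k,interpolation=cv2.INTER_CUBIC)
    def dot(P,col):
        q=proj(im,P)[0];cv2.circle(f,(int((q[0]-x0+.5)*k),int((q[1]-y0+.5)*k)),4,col,-1)
    c=np.array([519.5,16.5,0])
    for dz,col in((0,(0,0,255)),(-14,(0,255,0))):
        for z in(111,141):
            for d in(-27,31): dot(c+d*u+[0,0,z+dz],col)
    dot(t,(255,0,0)); out.append(cv2.resize(f,(640,480 if cam=='scene' else 533)))
cv2.imwrite('pics/o.png',cv2.resize(np.vstack(out),(380,600),interpolation=cv2.INTER_AREA))
E
```

```text
(no output)
```

View pics/o.png

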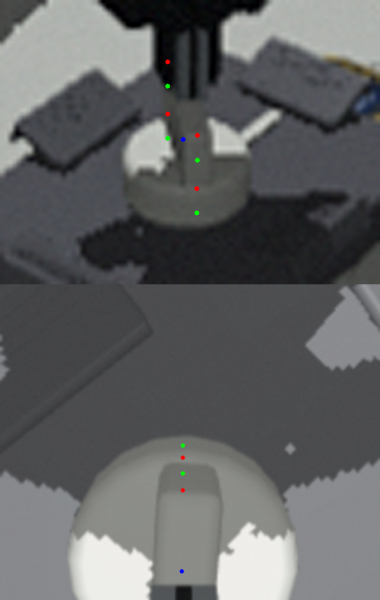

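In both views the shut fingers end at the bar's top plane, about 22 mm above the reported TCP. I'll raise the arm and check where the finger ends really are relative to the TCP.

```bash
python3 -m handwheel '[[1,0,0,-0.02,0],[1,0,0,-0.03,0],[1,0,0,0,0]]'; python3 - <<'E'
from h import *
t=bot.observe()['tcp_pos'];out=[]
for cam,(x0,y0,w,h,k) in dict(scene=(270,130,100,90,6),wrist=(200,100,240,216,2.5)).items():
    im=viewer.get_image(cam);f=cv2.resize(im['frame'][y0:y0+h,x0:x0+w,::-1],None,fx=k,fy=k,interpolation=cv2.INTER_CUBIC)
    for dz,col in((0,(255,0,0)),(20,(0,255,0))):
        q=proj(im,t+[0,0,dz])[0];cv2.circle(f,(int((q[0]-x0+.5)*k),int((q[1]-y0+.5)*k)),4,col,-1)
    out.append(cv2.resize(f,(400,360)))
cv2.imwrite('pics/o2.png',np.hstack(out))
E
```

```text
time_s: 5.97
tcp_pos: [521.4, 16.8, 174.0]
tool_rot: [0.003, 0.42, 0.907, 0.001]
ft_force: [0.5, 0.2, 0.2]
width: 0.2
gripper_force: 0.0
```

View pics/o2.png

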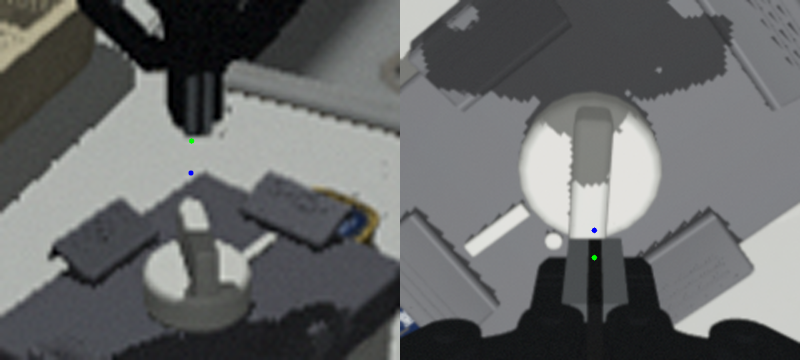

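In both views the finger ends sit about 22 mm behind the reported TCP. I'll go by the real ends: open, then descend 76 mm.

```bash
python3 -m handwheel '[[0,0,0,0,0],[0,0,0,0,0],[0,0,0,0,0],[0,0,0,0,0],[0,0,0,0.02,0],[0,0,0,0.02,0],[0,0,0,0.02,0],[0,0,0,0.01,0],[0,0,0,0,0],[0,0,0,0,0]]'; python3 -m handwheel '[[0.5,0,0,0,0],[0.8,0,0,0,0],[1,0,0,0,0],[1,0,0,0,0],[1,0,0,0,0],[1,0,0,0,0],[1,0,0,0,0],[1,0,0,0,0],[1,0,0,0,0]]'
```

```text
time_s: 6.9
tcp_pos: [519.0, 16.7, 98.9]
tool_rot: [-0.001, 0.42, 0.907, -0.0]
ft_force: [0.7, -0.1, 0.1]
width: 85.4
gripper_force: 0.0
time_s: 7.65
tcp_pos: [519.3, 16.2, 99.6]
tool_rot: [0.0, 0.42, 0.907, -0.0]
ft_force: [-2.6, -3.3, 5.7]
width: 12.4
gripper_force: 60.4
```

```bash
python3 -m handwheel '[[1,0,0,0,5],[1,0,0,0,5],[1,0,0,0,5],[1,0,0,0,5],[1,0,0,0,5],[1,0,0,0,5],[1,0,0,0,5],[1,0,0,0,5],[1,0,0,0,5],[1,0,0,0,5],[1,0,0,0,2],[1,0,0,0,0]]'; python3 -c "
from h import *
s=bot.observe();print(s['ft_torque'],s['ft_force'],2*np.arctan2(*s['tool_rot'][2:0:-1]))"
```

```text
time_s: 8.65
tcp_pos: [519.8, 16.4, 99.6]
tool_rot: [0.001, 0.776, 0.631, 0.0]
ft_force: [-1.3, -2.8, 5.4]
width: 12.1
gripper_force: 60.4
[-0.47774909  0.2108626   0.05104885] [-1.27919543 -2.77392726  5.36154672] 1.3650524552162244
```

Turned 52° with little torque. I'll add 2°, release, lift and look.

```bash
python3 -m handwheel '[[1,0,0,0,2],[1,0,0,0,0],[0.7,0,0,0,0],[0,0,0,0,0],[0,0,0,0,0],[0,0,0,0,0],[0,0,0,0,0],[0,0,0,-0.02,0],[0,0,0,-0.04,0],[0,0,0,-0.04,0],[1,0,0,0,0],[1,0,0,0,0]]'; python3 - <<'E'
from h import *
im=viewer.get_image('wrist');f=im['frame'][:,:,::-1].copy()
s=bot.observe();print(s['tcp_pos'])
p=(519.5,16.5,-.213)
for a,b in (((0,0,141),(0,-31,141)),):
    q=proj(im,box2w(p,[a,b])).astype(int); cv2.line(f,tuple(map(int,q[0])),tuple(map(int,q[1])),(0,0,255),1)
cv2.imwrite('pics/w3.png',f)
E
```

```text
time_s: 9.65
tcp_pos: [521.0, 16.9, 201.8]
tool_rot: [0.001, 0.786, 0.618, 0.002]
ft_force: [0.3, -0.0, -0.2]
width: 63.9
gripper_force: 0.0
[519.92834061  16.79650094 199.80305442]
```

View pics/w3.png

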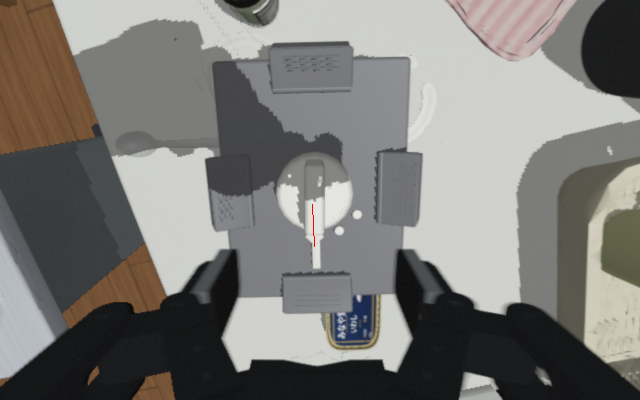

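The pointer now lies in line with the long ridge: the bar ends at (315,235) and the ridge runs to (316,268), so the vent is shut. Far tab next, with shut fingers.

```bash
python3 -m handwheel '[[1,0.001,0.04,0,0],[1,0.001,0.039,0,0],[1,0,0,0.03,0],[1,0,0,0.03,0],[1,0,0,0.02,0],[1,0,0,0.01,0],[1,0,0,0,0],[1,0,0,0,0]]'; python3 -m handwheel '[[1,0,0,0.004,0],[1,0,0,0.004,0],[1,0,0,0,0]]'; python3 -m handwheel '[[1,0,0,0.003,0],[1,0,0,0.003,0],[1,0,0,0,0]]'
```

```text
time_s: 10.37
tcp_pos: [595.9, -0.1, 108.6]
tool_rot: [-0.001, 0.786, 0.618, -0.001]
ft_force: [0.5, 0.1, 0.6]
width: 0.4
gripper_force: 0.0
time_s: 10.62
tcp_pos: [596.8, -0.0, 101.5]
tool_rot: [0.0, 0.786, 0.618, 0.0]
ft_force: [-0.0, -0.0, -1.2]
width: 0.0
gripper_force: 0.0
time_s: 10.87
tcp_pos: [596.3, -0.1, 94.7]
tool_rot: [-0.0, 0.786, 0.618, -0.0]
ft_force: [-0.2, -0.8, 0.2]
width: 0.3
gripper_force: 0.0
```

```bash
python3 -m handwheel '[[1,0,0,0.002,0],[1,0,0,0.002,0],[1,0,0,0,0]]'; python3 -m handwheel '[[1,0,0,0.002,0],[1,0,0,0.002,0],[1,0,0,0,0]]'
```

```text
time_s: 11.12
tcp_pos: [596.4, -0.1, 90.6]
tool_rot: [-0.0, 0.786, 0.618, -0.0]
ft_force: [1.0, 0.9, 0.4]
width: -0.0
gripper_force: 0.0
time_s: 11.37
tcp_pos: [596.3, -0.1, 86.6]
tool_rot: [-0.0, 0.786, 0.618, -0.0]
ft_force: [0.4, 0.1, 0.5]
width: -0.1
gripper_force: 0.0
```

```bash
python3 -m handwheel '[[1,0,0,0.002,0],[1,0,0,0.001,0],[1,0,0,0,0]]'
```

```text
time_s: 11.62
tcp_pos: [596.4, -0.1, 83.8]
tool_rot: [-0.0, 0.786, 0.618, -0.0]
ft_force: [0.0, -0.1, -0.1]
width: 0.2
gripper_force: 0.0
```

```bash
python3 -m handwheel '[[1,0,0,0.002,0],[1,0,0,0.001,0],[1,0,0,0,0]]'
```

```text
time_s: 11.87
tcp_pos: [596.5, -0.1, 80.9]
tool_rot: [-0.0, 0.786, 0.618, -0.0]
ft_force: [0.2, -1.0, -0.4]
width: -0.3
gripper_force: 0.1
```

```bash
python3 -m handwheel '[[1,0,0,0.002,0],[1,0,0,0.001,0],[1,0,0,0,0]]'
```

```text
time_s: 12.12
tcp_pos: [597.2, -0.2, 78.5]
tool_rot: [0.0, 0.787, 0.618, 0.0]
ft_force: [0.6, -0.3, 3.3]
width: 0.3
gripper_force: 1.3
```

```bash
python3 -m handwheel '[[1,0,0,0.002,0],[1,0,0,0.001,0],[1,0,0,0,0]]'; python3 - <<'E'
from h import *
a=viewer.get_image('scene')['frame'][130:250,230:390,::-1];b=viewer.get_image('wrist')['frame'][:,:,::-1]
cv2.imwrite('pics/s4.png',np.hstack([cv2.resize(a,(400,300),interpolation=cv2.INTER_CUBIC),cv2.resize(b,(400,300))]))
E
```

```text
time_s: 12.37
tcp_pos: [597.9, -0.3, 77.0]
tool_rot: [0.001, 0.787, 0.618, 0.001]
ft_force: [0.6, -1.8, 9.5]
width: 0.1
gripper_force: 4.9
```

View pics/s4.png

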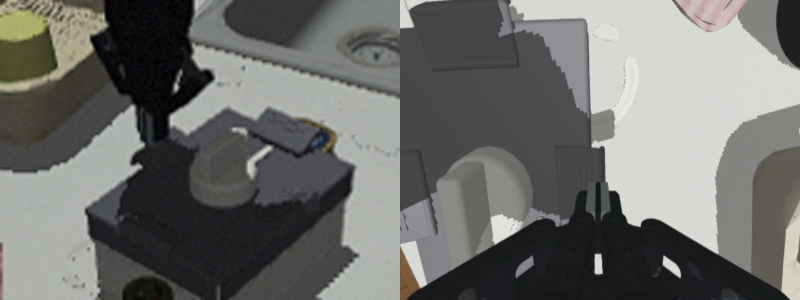

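The scene and wrist views show the shut fingers on the outer half of the far tab, around (595,200) in the right panel. Contact is about 9.5 N and the arm is compliant at roughly 5 N/mm.

```bash
python3 -m handwheel '[[1,0,0,0.002,0],[1,0,0,0.001,0],[1,0,0,0,0]]'
```

```text
time_s: 12.72
tcp_pos: [598.2, -0.3, 74.0]
tool_rot: [0.002, 0.787, 0.618, 0.002]
ft_force: [3.3, -1.2, 4.8]
width: -0.4
gripper_force: 2.4
```

```bash
python3 -m handwheel '[[1,0,0,0.002,0],[1,0,0,0,0]]'
```

```text
time_s: 12.88
tcp_pos: [598.6, -0.4, 71.5]
tool_rot: [0.002, 0.787, 0.618, 0.002]
ft_force: [2.5, -0.4, 4.7]
width: -0.2
gripper_force: 2.1
```

```bash
python3 -m handwheel '[[1,0,0,0.002,0],[1,0,0,0,0]]'
```

```text
time_s: 13.05
tcp_pos: [597.0, -0.1, 68.3]
tool_rot: [0.0, 0.787, 0.618, 0.0]
ft_force: [2.5, 1.3, 4.2]
width: 0.1
gripper_force: 1.8
```

```bash
python3 -m handwheel '[[1,0,0,0.002,0],[1,0,0,0,0]]'
```

```text
time_s: 13.22
tcp_pos: [597.3, -0.1, 68.0]
tool_rot: [0.001, 0.787, 0.618, 0.001]
ft_force: [-0.8, -1.0, 11.5]
width: 0.1
gripper_force: 5.9
```

```bash
python3 -m handwheel '[[1,0,0,0.002,0],[1,0,0,0,0]]'
```

```text
time_s: 13.38
tcp_pos: [597.4, -0.1, 67.6]
tool_rot: [0.001, 0.786, 0.618, 0.001]
ft_force: [-4.1, -0.3, 21.6]
width: 0.2
gripper_force: 10.3
```

Hard stop at 67.6–68.3 reported with force rising, so the far tab is home. Left tab next.

```bash
python3 -m handwheel '[[1,0,0,-0.025,0],[1,0,0,-0.03,0],[1,0.034,-0.027,0,0],[1,0.034,-0.027,0,0],[1,0.033,-0.028,0,0],[1,0,0,0,0],[1,0,0,0.02,0],[1,0,0,0.012,0],[1,0,0,0,0],[1,0,0,0,0]]';  python3 -m handwheel '[[1,0,0,0.002,0],[1,0,0,0.002,0],[1,0,0,0.002,0],[1,0,0,0,0]]'
```

```text
time_s: 14.22
tcp_pos: [541.8, 112.6, 86.0]
tool_rot: [-0.001, 0.786, 0.618, -0.001]
ft_force: [0.4, -0.1, 0.3]
width: -0.3
gripper_force: 0.0
time_s: 14.55
tcp_pos: [543.1, 112.6, 81.1]
tool_rot: [-0.0, 0.787, 0.617, 0.0]
ft_force: [0.1, -0.1, 0.6]
width: 0.2
gripper_force: 0.0
```

```bash
 python3 -m handwheel '[[1,0,0,0.002,0],[1,0,0,0.001,0],[1,0,0,0,0]]'
```

```text
time_s: 14.8
tcp_pos: [543.5, 113.1, 78.6]
tool_rot: [0.0, 0.787, 0.618, 0.001]
ft_force: [-0.7, 1.0, 3.3]
width: -0.0
gripper_force: 1.5
```

```bash
 python3 -m handwheel '[[1,0,0,0.002,0],[1,0,0,0.002,0],[1,0,0,0.001,0],[1,0,0,0,0]]'
```

```text
time_s: 15.13
tcp_pos: [544.0, 114.2, 75.3]
tool_rot: [-0.0, 0.786, 0.618, 0.002]
ft_force: [-2.9, 4.9, 12.6]
width: 0.1
gripper_force: 6.1
```

```bash
 python3 -m handwheel '[[1,0,0,0.002,0],[1,0,0,0.001,0],[1,0,0,0,0]]'
```

```text
time_s: 15.38
tcp_pos: [544.0, 114.4, 71.5]
tool_rot: [-0.0, 0.786, 0.618, 0.002]
ft_force: [-1.0, 4.6, 6.3]
width: -0.1
gripper_force: 3.0
```

```bash
 python3 -m handwheel '[[1,0,0,0.002,0],[1,0,0,0,0]]'
```

```text
time_s: 15.55
tcp_pos: [543.7, 113.4, 68.6]
tool_rot: [0.0, 0.786, 0.618, 0.001]
ft_force: [1.9, 2.0, 2.6]
width: -0.1
gripper_force: 1.7
```

```bash
 python3 -m handwheel '[[1,0,0,0.002,0],[1,0,0,0,0]]'
```

```text
time_s: 15.72
tcp_pos: [543.9, 113.5, 68.4]
tool_rot: [0.0, 0.786, 0.618, 0.002]
ft_force: [-3.1, 2.4, 14.4]
width: -0.4
gripper_force: 7.2
```

```bash
 python3 -m handwheel '[[1,0,0,0.002,0],[1,0,0,0,0]]'
```

```text
time_s: 15.88
tcp_pos: [544.1, 113.6, 67.9]
tool_rot: [0.001, 0.786, 0.618, 0.002]
ft_force: [-6.3, 2.8, 23.9]
width: -0.3
gripper_force: 11.9
```

Left tab home. Near tab next.

```bash
python3 -m handwheel '[[1,0,0,-0.025,0],[1,0,0,-0.03,0],[1,-0.034,-0.026,0,0],[1,-0.034,-0.026,0,0],[1,-0.033,-0.027,0,0],[1,0,0,0,0],[1,0,0,0.02,0],[1,0,0,0.012,0],[1,0,0,0,0],[1,0,0,0,0]]';  python3 -m handwheel '[[1,0,0,0.002,0],[1,0,0,0.002,0],[1,0,0,0.002,0],[1,0,0,0,0]]'
```

```text
time_s: 16.72
tcp_pos: [443.9, 35.1, 86.5]
tool_rot: [-0.0, 0.787, 0.617, -0.001]
ft_force: [0.8, -0.3, -0.2]
width: 0.3
gripper_force: 0.0
time_s: 17.05
tcp_pos: [445.0, 35.5, 81.0]
tool_rot: [0.0, 0.786, 0.618, -0.0]
ft_force: [-0.7, 0.2, 0.7]
width: -0.0
gripper_force: 0.0
```

```bash
 python3 -m handwheel '[[1,0,0,0.002,0],[1,0,0,0.001,0],[1,0,0,0,0]]'
```

```text
time_s: 17.3
tcp_pos: [444.8, 35.6, 78.3]
tool_rot: [-0.0, 0.786, 0.618, 0.0]
ft_force: [-1.3, 1.5, 3.0]
width: 0.0
gripper_force: 1.6
```

```bash
 python3 -m handwheel '[[1,0,0,0.002,0],[1,0,0,0.002,0],[1,0,0,0,0]]'
```

```text
time_s: 17.55
tcp_pos: [443.9, 35.9, 74.9]
tool_rot: [-0.001, 0.786, 0.618, -0.0]
ft_force: [-5.7, 2.1, 8.9]
width: 0.3
gripper_force: 4.3
```

```bash
 python3 -m handwheel '[[1,0,0,0.002,0],[1,0,0,0.001,0],[1,0,0,0,0]]'
```

```text
time_s: 17.8
tcp_pos: [444.9, 35.4, 70.9]
tool_rot: [0.0, 0.786, 0.618, 0.0]
ft_force: [-0.4, 0.2, -1.0]
width: -0.1
gripper_force: 0.0
```

Snapped; confirm against the hard stop.

```bash
 python3 -m handwheel '[[1,0,0,0.002,0],[1,0,0,0.001,0],[1,0,0,0,0]]'
```

```text
time_s: 18.05
tcp_pos: [445.1, 35.5, 68.4]
tool_rot: [0.0, 0.787, 0.618, 0.0]
ft_force: [-1.8, -0.7, 4.6]
width: 0.3
gripper_force: 2.4
```

```bash
 python3 -m handwheel '[[1,0,0,0.002,0],[1,0,0,0.001,0],[1,0,0,0,0]]'
```

```text
time_s: 18.3
tcp_pos: [445.4, 35.5, 67.7]
tool_rot: [0.001, 0.787, 0.618, 0.001]
ft_force: [-8.9, -0.9, 23.1]
width: -0.1
gripper_force: 11.8
```

Near tab home. Right tab next.

```bash
python3 -m handwheel '[[1,0,0,-0.025,0],[1,0,0,-0.03,0],[1,-0.034,0.026,0,0],[1,-0.035,0.027,0,0],[1,-0.034,0.027,0,0],[1,0,0,0,0],[1,0,0,0.02,0],[1,0,0,0.012,0],[1,0,0,0,0],[1,0,0,0,0]]';  python3 -m handwheel '[[1,0,0,0.002,0],[1,0,0,0.002,0],[1,0,0,0.002,0],[1,0,0,0,0]]'
```

```text
time_s: 19.13
tcp_pos: [495.4, -78.6, 87.4]
tool_rot: [-0.001, 0.787, 0.617, -0.001]
ft_force: [0.5, 0.4, 0.2]
width: -0.1
gripper_force: 0.0
time_s: 19.47
tcp_pos: [496.1, -78.5, 82.2]
tool_rot: [0.0, 0.786, 0.618, 0.0]
ft_force: [0.3, -0.5, 0.5]
width: 0.3
gripper_force: 0.0
```

```bash
 python3 -m handwheel '[[1,0,0,0.002,0],[1,0,0,0.001,0],[1,0,0,0,0]]'
```

```text
time_s: 19.72
tcp_pos: [496.1, -78.7, 79.1]
tool_rot: [0.0, 0.786, 0.618, 0.0]
ft_force: [0.6, -0.9, 0.7]
width: -0.1
gripper_force: 0.2
```

```bash
 python3 -m handwheel '[[1,0,0,0.002,0],[1,0,0,0.002,0],[1,0,0,0,0]]'
```

```text
time_s: 19.97
tcp_pos: [496.2, -79.5, 76.6]
tool_rot: [0.001, 0.787, 0.617, -0.0]
ft_force: [-4.7, -2.2, 11.8]
width: -0.2
gripper_force: 5.3
```

```bash
 python3 -m handwheel '[[1,0,0,0.002,0],[1,0,0,0.001,0],[1,0,0,0,0]]'
```

```text
time_s: 20.22
tcp_pos: [496.3, -79.6, 73.2]
tool_rot: [0.001, 0.787, 0.617, -0.0]
ft_force: [-0.4, -2.4, 4.7]
width: -0.0
gripper_force: 2.3
```

```bash
 python3 -m handwheel '[[1,0,0,0.002,0],[1,0,0,0.001,0],[1,0,0,0,0]]'
```

```text
time_s: 20.47
tcp_pos: [496.0, -78.6, 69.0]
tool_rot: [-0.0, 0.787, 0.618, 0.0]
ft_force: [0.5, -1.1, 0.2]
width: -0.3
gripper_force: 0.6
```

```bash
 python3 -m handwheel '[[1,0,0,0.002,0],[1,0,0,0.001,0],[1,0,0,0,0]]'
```

```text
time_s: 20.72
tcp_pos: [496.3, -78.8, 68.4]
tool_rot: [0.001, 0.786, 0.618, 0.001]
ft_force: [-7.0, -0.8, 18.6]
width: -0.1
gripper_force: 9.4
```

```bash
 python3 -m handwheel '[[1,0,0,0.002,0],[1,0,0,0,0]]'
```

```text
time_s: 20.88
tcp_pos: [496.5, -78.8, 68.0]
tool_rot: [0.001, 0.786, 0.618, 0.001]
ft_force: [-10.9, -0.8, 28.9]
width: 0.0
gripper_force: 14.7
```

All four are pressed. I'll lift off, centre above the box and check with the wrist camera.

```bash
python3 -m handwheel '[[1,0,0,-0.02,0],[1,0,0,-0.03,0],[1,0,0,-0.04,0],[1,0,0,-0.04,0],[1,0.03,0,-0.01,0],[1,0.035,0,-0.01,0],[1,0.035,0,0,0],[1,0,0,0,0],[1,0,0,0,0]]'; python3 - <<'E'
from h import *
a=viewer.get_image('scene')['frame'][150:290,250:410,::-1];b=viewer.get_image('wrist')['frame'][:,:,::-1]
cv2.imwrite('pics/fin.png',np.hstack([cv2.resize(a,(400,400),interpolation=cv2.INTER_CUBIC)[:, :],cv2.resize(b[:,120:520],(400,400))]))
E
```

```text
time_s: 21.63
tcp_pos: [519.8, 20.3, 213.6]
tool_rot: [-0.0, 0.785, 0.619, -0.0]
ft_force: [-0.5, -1.2, -0.5]
width: -0.2
gripper_force: 0.0
```

View pics/fin.png

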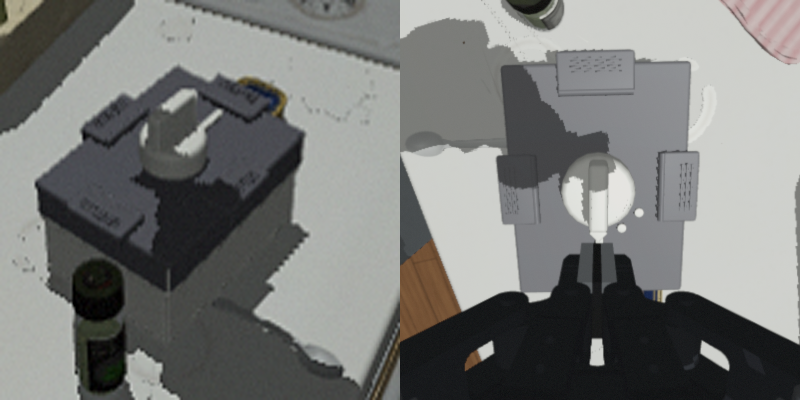

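The left panel shows all four tabs lying flat: far (115,115), left (110,215), near (245,185) and right (240,95). The selector points along the ridge at (215,115), and the spice jar and spoon have not moved. Handing in.

```bash
python3 -c "
from bench import order
print(order.job_done())"
```

```text
the job is handed in; nothing more can be done
None
```

I handed the job in at about 22 s: all four tabs were pressed to their hard stops and lie flat, the vent points along the ridge (shut), and nothing around the box looks moved; the hand-in gave no verdict.

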